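# Empty the swab-carton dispenser into the tote

## Task

Empty the swab dispenser: push its spring-loaded slide by the black handle all the way to its end, let go so that it snaps back by itself and the next carton drops down, and put every carton into the grey tote, those that come out into the catch tray and any that were left there or on the table before, until none is left in the dispenser. Finish with every carton inside the tote, none standing out over its rim, the tote standing flat on the table and the slide home; leave the other things on the table where they are.

Things in the scene. Friction and masses are not known exactly. Their poses are not given: they have to be found in the camera images.
- dispenser: Bench dispenser screwed to the table; origin on the table under the centre of its magazine. y is the way the slide moves and cartons leave; -x is the handle's side, towards the robot. The clear magazine is closed all round (90 x 92 mm outside, top 194 mm up); cartons lie in it on one another, on a floor 30 mm up, and sink down when the slide is home.
- tray_mid (a point): Centre of the catch tray's floor, 142 mm from the magazine's centre in the dispenser's +y, 22 mm above the table. Inside 150 mm wide (x), 195 mm long (y); side walls 36 mm, end wall 44 mm above the table. A 36 mm high gate lets only the lowest carton out. A full stroke leaves it with its middle 33 mm short (-y) of this point, its sides square to the tray.
- tray_end (a point): Middle of the inner foot of the tray's end wall, 240 mm from the magazine's centre in +y. The tray holds two cartons in line, not three. A carton is fully out of the gate when its middle is over 83 mm from the magazine's centre; one left sticking in the gate by a stroke cut short can jam the next stroke: draw it out.
- slide (a joint): Spring-return slide: 0 = home, grows to 0.112 m (its stop) along the dispenser's +y. The spring takes 5 N at the start, 9 N at the end, with the cartons' friction up to about 15 N; let go, it snaps home in under half a second. Its pusher shoves out the lowest carton and holds up the others until it is home again.
- grip (a point): Centre of the upper end of the slide's handle, a black upright post 24 x 24 mm, 125 mm above the table. The post is clear down to 55 mm above the table, where an aluminium arm leads in the dispenser's +x to the pusher. It stands at x = -130 mm in the dispenser's frame, y = -180 mm when home and -68 mm at the end.
- tote: Loose open grey plastic tote, outside 300 x 170 x 80 mm (x, y, z), walls and floor 5 mm thick, a 6 mm wide lip round the rim; 0.6 to 0.9 kg; origin under its centre. It stands either left or right of the dispenser, long side roughly away from the robot.
- carton1: Sealed cardboard carton of swabs with a white band round its middle, 62 x 76 x 30 mm (x, y, z), about 80 g; origin at its middle. All are alike. carton1 to carton3 always lie in the magazine (carton1 lowest), carton4 may lie on top of them; carton5 may have been left in the catch tray, carton6 on the table in front of the dispenser.
- carton2: Sealed cardboard carton of swabs with a white band round its middle, 62 x 76 x 30 mm (x, y, z), about 80 g; origin at its middle. All are alike. carton1 to carton3 always lie in the magazine (carton1 lowest), carton4 may lie on top of them; carton5 may have been left in the catch tray, carton6 on the table in front of the dispenser.
- carton3: Sealed cardboard carton of swabs with a white band round its middle, 62 x 76 x 30 mm (x, y, z), about 80 g; origin at its middle. All are alike. carton1 to carton3 always lie in the magazine (carton1 lowest), carton4 may lie on top of them; carton5 may have been left in the catch tray, carton6 on the table in front of the dispenser.
- carton4: Sealed cardboard carton of swabs with a white band round its middle, 62 x 76 x 30 mm (x, y, z), about 80 g; origin at its middle. All are alike. carton1 to carton3 always lie in the magazine (carton1 lowest), carton4 may lie on top of them; carton5 may have been left in the catch tray, carton6 on the table in front of the dispenser.
- carton5: Sealed cardboard carton of swabs with a white band round its middle, 62 x 76 x 30 mm (x, y, z), about 80 g; origin at its middle. All are alike. carton1 to carton3 always lie in the magazine (carton1 lowest), carton4 may lie on top of them; carton5 may have been left in the catch tray, carton6 on the table in front of the dispenser.
- carton6: Sealed cardboard carton of swabs with a white band round its middle, 62 x 76 x 30 mm (x, y, z), about 80 g; origin at its middle. All are alike. carton1 to carton3 always lie in the magazine (carton1 lowest), carton4 may lie on top of them; carton5 may have been left in the catch tray, carton6 on the table in front of the dispenser.
- statuette: Bystander: small bronze figure of a crouching person on a black base 90 x 70 mm, 172 mm tall; origin under the base.
- jar: Bystander: glass jar with a metal screw cap, 72 mm across, 110 mm tall; origin under its centre.
- jar_band: Bystander: loose brass jar band lying flat, 72 mm outside, 62 mm inside, 14 mm high; origin under its centre.
- sponge_block: Bystander: black sanding block 90 x 60 x 30 mm; origin under its centre; x is its long axis.
- dish: Bystander: white ceramic bowl, 100 mm across, 45 mm high; origin under its centre.
- brush: Bystander: cleaning brush lying on the table; origin on its underside.
- wiper_box: Bystander: white carton of wipers with a green patch and a dark oval opening in its top, 210 x 110 x 130 mm (x, y, z); origin under its centre. It stands across from the tote, beyond the dispenser.

How it is judged (in metres and radians):
On the way, in this order (a step that is already met when the one before it is completed fails the run):
1. the slide has been taken to its end for the first time (within 10 mm of its stop) (value of joint slide above 0.102 m), for 0.1 s.
2. let go for the first time, the slide snaps back by itself (faster than 0.25 m/s) (velocity of joint slide below -0.25 m/s and value of joint slide below 0.09 m).
3. the slide has been taken to its end for the second time (within 10 mm of its stop) (value of joint slide above 0.102 m), for 0.1 s.
4. let go for the second time, the slide snaps back by itself (faster than 0.25 m/s) (all of step 2).
At the end, for the whole second after the job is handed in: The middle of every carton present lies inside the tote (within 145 mm of its centre along x and 80 mm along y) and 8 to 78 mm above its underside, at rest; the tote stands flat on the table (tilt below 0.08 rad), and the slide is within 6 mm of home (x of carton1 in the frame of tote between -0.145 and 0.145 m and y of carton1 in the frame of tote between -0.08 and 0.08 m and z of carton1 in the frame of tote between 0.008 and 0.078 m and linear speed of each of carton1, carton2, carton3, carton4, carton5, carton6 below 0.03 m/s and x of carton2 in the frame of tote between -0.145 and 0.145 m and y of carton2 in the frame of tote between -0.08 and 0.08 m and z of carton2 in the frame of tote between 0.008 and 0.078 m and x of carton3 in the frame of tote between -0.145 and 0.145 m and y of carton3 in the frame of tote between -0.08 and 0.08 m and z of carton3 in the frame of tote between 0.008 and 0.078 m and x of carton4 in the frame of tote between -0.145 and 0.145 m and y of carton4 in the frame of tote between -0.08 and 0.08 m and z of carton4 in the frame of tote between 0.008 and 0.078 m and x of carton5 in the frame of tote between -0.145 and 0.145 m and y of carton5 in the frame of tote between -0.08 and 0.08 m and z of carton5 in the frame of tote between 0.008 and 0.078 m and x of carton6 in the frame of tote between -0.145 and 0.145 m and y of carton6 in the frame of tote between -0.08 and 0.08 m and z of carton6 in the frame of tote between 0.008 and 0.078 m and value of joint slide below 0.006 m and angle between tote's own z axis and vertical below 0.08 rad and height (world z) of tote below 0.012 m and linear speed of tote below 0.02 m/s); the robot touches nothing.
It fails at once if a bystander is shifted more than 30 mm (distance of any of statuette, jar, jar_band, sponge_block, dish, brush, wiper_box from where it was at the start of the episode above 0.03 m).
Of carton4, carton5, carton6 only 1 to 3 are there at a start; the rules pass over those that are not, and their reading is None.
At some moment in a run one of tote may be knocked a few centimetres aside while the robot is not near it.
Once in a run the grip may slacken for a moment while it holds something.
It also fails if it takes over 210 s, if anything falls off the work surface, if the arm or the gripper's body presses on something with over 40 N, if the wrist force passes 120 N, or if a joint passes its speed limit or range.

## Robot

A 6-joint arm with a two-finger parallel gripper is mounted at the origin on the work surface. World frame = base frame: x ahead of the robot, y to its left, z up, the work surface at z = 0. Lengths are in m, angles in degrees, forces in N, time in s.
With the tool pointing down it reaches from about 0.4 to 0.825 m from the base axis. Payload 7 kg.
Tool frame: the origin (TCP) lies midway between the tips of the shut fingers; the grasp point (between the pads) lies r.grip_depth behind it (r.grip_depth is the distance from the TCP to the grasp point, in m); z points along the fingers, y is the line along which they close (so a half turn about z gives the same grasp; the last joint's range is limited). The gripper opens to 88 mm and grips with 3 to 60 N. Pads are 19 mm wide; open, the fingers measure 130 mm over their backs; the gripper's body (78 mm by 193 mm) begins 47 mm behind the grasp point.
Start: joints at [89.616, 20.546, 0.682, 0, -70.136, -16.507], TCP at [0.196, 0.646, 0.227] pointing down, gripper open.
Joint ranges: [-176.03, 176.03], [-82.01, 121.73], [-58.28, 71.71], [-173.87, 95.51], [-174.79, -0.11], [-173.66, 173.66]. Speed limits (degrees/s): [136.94, 136.94, 172.46, 180, 180, 180].

## Interface

Orientations are given as [roll, pitch, yaw] about the fixed x, y, z axes, in that order (R = Rz(yaw) Ry(pitch) Rx(roll)).
In Python, from plant import r, monitor, capture, close_job gives the robot as it stands (r), with the cameras as plain functions, the readings (monitor) and the job as plain functions.
- The arm moves only by the tool drive_effector, called after "Emit:" as name(argument=value, ...) on one line, values as JSON. Schema: {"type":"object","properties":{"motion":{"type":"object","properties":{"moves":{"type":"array","items":{"type":"array","items":{"type":"number"},"minItems":6,"maxItems":6},"minItems":1,"maxItems":12}},"additionalProperties":false,"required":["moves"]},"jaw":{"type":"number"},"clamp_n":{"type":"number"},"only":{"type":"string"},"quiet":{"type":"boolean"},"lines":{"type":"string"}},"required":["motion"],"additionalProperties":false}. motion is an object whose key "moves" holds a list of rows, 1 to 12 of them, each of 6 numbers: dx, dy, dz in parts of the range, where 1.0 means 75 cm, then a rotation vector rx, ry, rz in a scale on which 1.0 is 180 degrees; each row is the pose to reach, as a shift and turn from the pose commanded when the call began, along the tool's axes at that moment; what a row does not reach only later rows make up. A row lasts 1/12 s, in which the tool goes at most 0.0417 m and 7.16 degrees, less where a joint would pass 70% of its speed; a pose out of reach is approached as far as the arm can. jaw is the finger opening in m, set as the call begins (left out keeps the last). The fingers move at their own pace and stop on an object; clamp_n is the grip in N (left out, the last holds). Time passes only in rows, so rows that do not move let the fingers close. The tool returns the time, the measured TCP pose, the force, the opening and the grip force at its end. only (a regular expression) keeps the lines of the reply that match it, lines (a string "A,B") keeps lines A to B, and quiet returns only ok. Shift and turn numbers lie between -1 and 1, and a call with a number outside is refused. Input that does not fit is refused with a message, and nothing moves.
- monitor.get_state(): the state, without advancing time (a new reading comes with each control period).
- capture(name): name is "side" or "top"; returns a dict with "frame" (420x560x3 uint8, red, green, blue), "z_map" (420x560 float32, m along the optical axis (not along the pixel's ray), 0 where there is no reading), "fx", "fy", "cx", "cy" (pixels), "cam_to_world" (4x4, takes a point from camera to world coordinates). Camera axes: x right, y down, z forward; pixel columns grow to the right and rows downward; lengths in m; the calibration is good to about 2 mm. A picture is of the moment at which its call begins.
- close_job(): hands the job in; it is judged then, once.
The state is a dict: "time_s": time; "joints": joint angles; "qd": joint speeds; "joint_torque": joint torques, N m; "tcp_pos": TCP position; "eef_rot": TCP orientation; "contact_force": force on the tool from outside, world axes, zero at the start; "moment": the same for the moment, N m; "gripper_width": finger opening in m; "gripper_force": force on a finger pad.
Only numpy, scipy, OpenCV 4.12 (cv2) and the standard library are available. Lean on these libraries where they do the work, as an engineer would, in place of code of your own. Each camera call takes 0.05 s, during which the arm holds its last target. There are 200 camera calls.

## Working session

There is one attempt and no reset: what is moved stays moved. The work goes in short steps, Python scripts to look and compute and a tool call to move; the robot and the scene stay as the last step left them, time stands still between calls to the robot, and variables do not carry over. Pictures are saved under pics/ and viewed, at most 14 in all, crops included, and the job is handed in when it is done.

```bash
ls; mkdir -p pics; cat > h.py <<'E'
import numpy as np,cv2
from plant import r, monitor, capture, close_job
from scipy.spatial.transform import Rotation as R
def snap(n,f):
    c=capture(n); cv2.imwrite('pics/'+f+'.png',c['frame'][:,:,::-1]); np.savez('pics/'+f+'.npz',**c); return c
def cloud(c):
    z=c['z_map']; v,u=np.mgrid[:z.shape[0],:z.shape[1]]
    P=np.stack([(u-c['cx'])/c['fx']*z,(v-c['cy'])/c['fy']*z,z],-1)
    T=np.array(c['cam_to_world']); W=P@T[:3,:3].T+T[:3,3]; W[z==0]=np.nan; return W
E
python3 - <<'E'
from h import *
for n in('top','side'):
    c=snap(n,n+'0'); print(c['cam_to_world'],c['fx'])
s=monitor.get_state(); print(s,r.grip_depth)
E
```

```text
pics
plant.py
[[-0.02423517 -0.98822608  0.15106908  0.42285557]
 [-0.99935876  0.01996437 -0.02972364  0.00990761]
 [ 0.02635768 -0.15169256 -0.98807623  1.11664164]
 [ 0.          0.          0.          1.        ]] 471.5877380567633
[[-0.97776198 -0.14218621  0.15415768  0.38653762]
 [-0.20864719  0.5853517  -0.78347287  0.95509658]
 [ 0.02116258 -0.79821455 -0.60200139  0.83077051]
 [ 0.          0.          0.          1.        ]] 507.40343856383623
{'time_s': 0.1, 'joints': array([ 8.96167810e+01,  2.05845860e+01,  6.38389694e-01, -1.79106874e-02,
       -7.01363356e+01, -1.65092088e+01]), 'qd': array([ 0.01159279, -0.06617197,  0.16693392,  0.14119919, -0.05574255,
        0.10157937]), 'joint_torque': array([-2.30721467e-03, -5.84159195e+01,  2.93751526e+01,  7.01553226e+00,
        1.01396267e-02, -4.86639669e-05]), 'tcp_pos': array([0.19601021, 0.64544508, 0.22574201]), 'eef_rot': array([ 1.79916085e+02, -7.31111278e-03, -1.68985203e+01]), 'contact_force': array([ 0.1880678 ,  0.584644  , -0.32377549]), 'moment': array([ 0.00163183,  0.00018533, -0.0019976 ]), 'gripper_force': 0.0, 'gripper_width': 0.08718822268982579} 0.0188
```

View pics/top0.png

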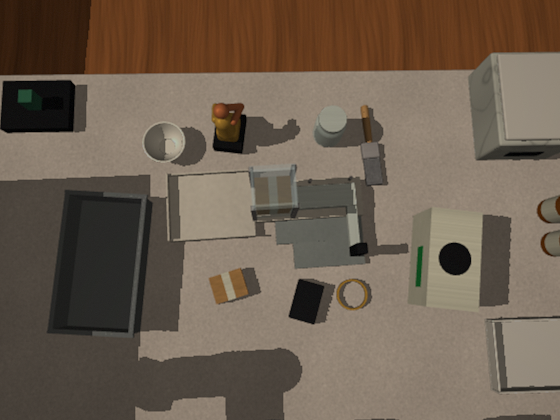

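View pics/side0.png

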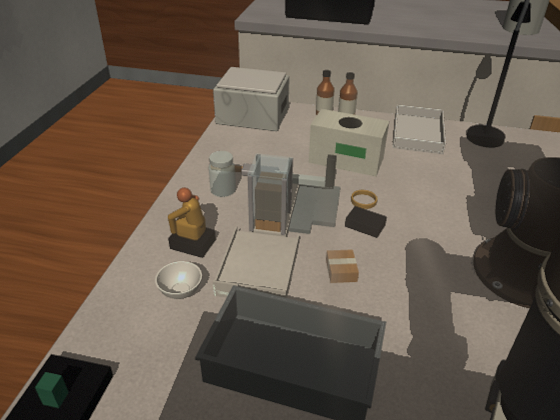

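The top view shows the tote at left (100,265), the tray at (212,206), the magazine at (273,190), the handle at (358,248) and one loose carton at (230,286). The sponge (307,300) and the band (352,294) lie near the handle. The tray is empty.

```bash
cat >> h.py <<'E'
def rect(mask,W):
    n,l,st,_=cv2.connectedComponentsWithStats(mask.astype(np.uint8)); out=[]
    for i in range(1,n):
        if st[i,4]<60: continue
        p=W[l==i][:,:2]; p=p[~np.isnan(p).any(1)]
        if len(p)<40: continue
        q=cv2.minAreaRect((p*1000).astype(np.float32)); z=np.nanmedian(W[l==i][:,2])
        b=cv2.boxPoints(q); e=max([b[1]-b[0],b[2]-b[1]],key=np.linalg.norm)
        a=np.degrees(np.arctan2(e[1],e[0]))%180
        out.append((len(p),np.round(q[0],1),np.round(q[1],1),round(a,1),round(float(z),4)))
    return out
E
python3 - <<'E'
from h import *
c=dict(np.load('pics/top0.npz')); W=cloud(c); x,y,z=W[...,0],W[...,1],W[...,2]
f=cv2.cvtColor(c['frame'],cv2.COLOR_RGB2HSV)
reg=np.zeros(z.shape,bool)
def box(r0,r1,c0,c1):
    m=np.zeros(z.shape,bool); m[r0:r1,c0:c1]=1; return m
print('handle',rect(box(225,275,335,385)&(z>.11),W))
print('arm>.04',rect(box(170,280,260,390)&(z>.04)&(z<.06),W))
print('carton',rect(box(255,320,195,260)&(z>.02)&(z<.04),W))
print('toterim',rect(box(175,350,30,170)&(z>.072)&(z<.09),W))
print('tray',rect(box(160,250,155,262)&(z>.028),W), 'floor',rect(box(160,250,155,262)&(z>.018)&(z<.026),W))
print('mag',rect(box(150,230,240,305)&(z>.17),W))
print('sponge',rect(box(270,330,280,330)&(z>.02),W)); print('band',rect(box(270,320,330,375)&(z>.008),W))
print('wiper',rect(box(195,320,400,490)&(z>.12),W)); print('stat',rect(box(90,160,205,250)&(z>.02),W));print('jar',rect(box(90,160,300,350)&(z>.05),W))
print('brush',rect(box(90,190,355,390)&(z>.01),W),'dish',rect(box(110,170,135,190)&(z>.02),W))
E
```

```text
handle [(143, array([ 491.4, -194.2]), array([23.5, 24.4]), np.float32(92.1), 0.1244)]
arm>.04 [(1697, array([ 574. , -135.2]), array([143.3, 134.3]), np.float32(2.6), 0.0552)]
carton [(933, array([419.4,  95.7]), array([62.2, 75.9]), np.float32(106.3), 0.0296)]
toterim [(2427, array([477.4, 373.1]), array([182.8, 310.6]), np.float32(175.4), 0.0791)]
tray [(1245, array([607.3, 123.6]), array([158.8, 223.5]), np.float32(92.5), 0.062)] floor [(4865, array([608.2, 133.5]), array([149.8, 196.2]), np.float32(92.5), 0.0217)]
mag [(2091, array([613.6,  -8.8]), array([90.8, 96.7]), np.float32(92.4), 0.1937)]
sponge [(1067, array([379.6, -81.4]), array([60.4, 90. ]), np.float32(162.7), 0.0297)]
band [(208, array([ 392.8, -188.2]), array([69.8, 70.2]), np.float32(103.5), 0.0134)]
wiper [(5322, array([ 465. , -388.1]), array([112.4, 210.5]), np.float32(172.4), 0.1301)]
stat [(1461, array([783.8,  90.7]), array([71.5, 90.3]), np.float32(172.0), 0.1052)]
jar [(916, array([ 779.6, -145.4]), array([66.1, 67.6]), np.float32(108.3), 0.1083)]
brush [(1009, array([ 750.1, -247.6]), array([199.9,  42.7]), np.float32(4.7), 0.0179), (67, array([ 652.4, -212.4]), array([12.2, 29.7]), np.float32(176.0), 0.0297)] dish [(693, array([755.8, 242.2]), array([97.5, 97.8]), np.float32(176.4), 0.0357)]
```

```bash
cat >> h.py <<'E'
def to(x,y,z,yaw):
    s=monitor.get_state(); M=R.from_euler('xyz',s['eef_rot'],degrees=True)
    d=M.inv().apply(np.array([x,y,z])-s['tcp_pos'])
    dy=(yaw-s['eef_rot'][2]+180)%360-180
    print('row',np.round(d,4),'rz',round(-dy,1),'| at',np.round(s['tcp_pos'],4),np.round(s['eef_rot'],1),'n',round(max(np.linalg.norm(d)/.0417,abs(dy)/7.16),1))
E
python3 -c "
from h import *
to(.419,.0957,.15,-73.7)"
```

```text
row [0.3732 0.4611 0.0765] rz 56.8 | at [0.196  0.6454 0.2257] [179.9  -0.  -16.9] n 14.3
```

Units first: shifts go in shares of 75 cm and turns go in shares of 180 degrees. So 0.2 m / 0.75 = 0.2667, 25 degrees / 180 = 0.1389.

Emit:
drive_effector(motion={"moves":[[0.2667,0.2667,0,0,0,0.1389],[0.2667,0.2667,0,0,0,0.1389],[0.2667,0.2667,0,0,0,0.1389],[0.2667,0.2667,0,0,0,0.1389],[0.2667,0.2667,0,0,0,0.1389],[0.2667,0.2667,0,0,0,0.1389],[0.2667,0.2667,0,0,0,0.1389],[0.2667,0.2667,0,0,0,0.1389]]}, jaw=0.088)

```text
time_s: 0.77
tcp_pos: [0.3306, 0.3915, 0.2267]
eef_rot: [179.9, -0.0, -42.1]
contact_force: [-0.0, 0.2, 0.1]
gripper_width: 0.0878
gripper_force: 0.0
```

```bash
python3 -c "
from h import *
print(monitor.get_state()['joints'])
to(.419,.0957,.15,-73.7)"
```

```text
[ 7.17894658e+01  5.16695806e+00 -1.94571259e+01 -1.59164625e-02
 -6.54323636e+01 -2.38460737e+01]
row [0.2638 0.1603 0.0769] rz 31.6 | at [0.3306 0.3915 0.2267] [179.9  -0.  -42.1] n 7.6
```

To row units: 0.264 m / 0.75 = 0.352, 0.16 m / 0.75 = 0.2133, 31.6 degrees / 180 = 0.1756.

Emit:
drive_effector(motion={"moves":[[0.352,0.2133,0.1027,0,0,0.1756],[0.352,0.2133,0.1027,0,0,0.1756],[0.352,0.2133,0.1027,0,0,0.1756],[0.352,0.2133,0.1027,0,0,0.1756],[0.352,0.2133,0.1027,0,0,0.1756],[0.352,0.2133,0.1027,0,0,0.1756],[0.352,0.2133,0.1027,0,0,0.1756],[0.352,0.2133,0.1027,0,0,0.1756],[0.352,0.2133,0.1027,0,0,0.1756],[0.352,0.2133,0.1027,0,0,0.1756]]})

```text
time_s: 1.6
tcp_pos: [0.419, 0.0996, 0.1491]
eef_rot: [179.9, -0.0, -73.7]
contact_force: [-0.7, 0.9, 0.0]
gripper_width: 0.0877
gripper_force: 0.0
```

```bash
python3 -c "
from h import *
to(.419,.0957,.006,-73.7)"
```

```text
row [0.0037 0.001  0.1431] rz 0.0 | at [0.419  0.0996 0.1491] [179.9  -0.  -73.7] n 3.4
```

To row units: 0.14 m / 0.75 = 0.1867, 0.001 m / 0.75 = 0.0013.

Emit:
drive_effector(motion={"moves":[[0.0013,0,0.1867,0,0,0],[0.0013,0,0.1867,0,0,0],[0.0013,0,0.1867,0,0,0],[0.0013,0,0.1867,0,0,0],[0.0013,0,0.1867,0,0,0],[0.0013,0,0.1867,0,0,0]]})

```text
time_s: 2.1
tcp_pos: [0.4192, 0.1008, 0.0094]
eef_rot: [179.9, -0.1, -73.4]
contact_force: [0.1, -0.0, 0.9]
gripper_width: 0.0878
gripper_force: 0.0
```

Emit:
drive_effector(motion={"moves":[[0,0,0,0,0,0],[0,0,0,0,0,0],[0,0,0,0,0,0],[0,0,0,0,0,0],[0,0,0,0,0,0],[0,0,0,0,0,0]]}, jaw=0.04, clamp_n=25)

```text
time_s: 2.6
tcp_pos: [0.4198, 0.1004, 0.0105]
eef_rot: [-179.9, 0.0, -73.5]
contact_force: [-3.7, 0.1, 8.6]
gripper_width: 0.0617
gripper_force: 25.0
```

Emit:
drive_effector(motion={"moves":[[0,0,-0.2,0,0,0],[0,0,-0.2,0,0,0],[0,0,-0.2,0,0,0],[0,0,-0.2,0,0,0],[0,0,-0.2,0,0,0],[0,0,-0.2,0,0,0]]})

```text
time_s: 3.1
tcp_pos: [0.42, 0.1006, 0.1614]
eef_rot: [-179.8, 0.1, -73.5]
contact_force: [-1.2, -0.1, -1.4]
gripper_width: 0.0619
gripper_force: 25.0
```

```bash
python3 - <<'E'
from h import *
c=snap('top','top1'); W=cloud(c); z=W[...,2]
m=np.zeros(z.shape,bool); m[170:350,30:170]=1
print(rect(m&(z>.072)&(z<.09),W))
to(.4774,.3731,.16,-94.6)
E
```

```text
[(1844, array([477.4, 373.3]), array([183. , 310.3]), np.float32(175.4), 0.079)]
row [-0.2454 -0.1334  0.0003] rz 21.1 | at [0.4191 0.1    0.1599] [-1.799e+02  1.000e-01 -7.350e+01] n 6.7
```

To row units: -0.28 m / 0.75 = -0.3733, -0.145 m / 0.75 = -0.1933, 21 degrees / 180 = 0.1167.

```bash
python3 -c "
from h import *
to(.480,.411,.16,-94.6)"
```

```text
row [-0.281  -0.1466  0.0003] rz 21.1 | at [0.4191 0.1    0.1599] [-1.799e+02  1.000e-01 -7.350e+01] n 7.6
```

Emit:
drive_effector(motion={"moves":[[-0.3733,-0.1933,0,0,0,0.1167],[-0.3733,-0.1933,0,0,0,0.1167],[-0.3733,-0.1933,0,0,0,0.1167],[-0.3733,-0.1933,0,0,0,0.1167],[-0.3733,-0.1933,0,0,0,0.1167],[-0.3733,-0.1933,0,0,0,0.1167],[-0.3733,-0.1933,0,0,0,0.1167],[-0.3733,-0.1933,0,0,0,0.1167],[-0.3733,-0.1933,0,0,0,0.1167],[-0.3733,-0.1933,0,0,0,0.1167],[-0.3733,-0.1933,0,0,0,0.1167]]})

```text
time_s: 4.07
tcp_pos: [0.478, 0.4086, 0.1574]
eef_rot: [179.9, -0.2, -94.5]
contact_force: [-0.3, -0.9, -0.3]
gripper_width: 0.0616
gripper_force: 25.0
```

```bash
python3 -c "
from h import *
to(.480,.411,.03,-94.6)"
```

```text
row [-0.003  -0.0021  0.1274] rz 0.1 | at [0.478  0.4086 0.1574] [179.9  -0.2 -94.5] n 3.1
```

To row units: 0.13 m / 0.75 = 0.1733.

Emit:
drive_effector(motion={"moves":[[0,0,0.1733,0,0,0],[0,0,0.1733,0,0,0],[0,0,0.1733,0,0,0],[0,0,0.1733,0,0,0],[0,0,0.1733,0,0,0],[0,0,0.1733,0,0,0]]})

```text
time_s: 4.57
tcp_pos: [0.4796, 0.4097, 0.0311]
eef_rot: [-179.9, 0.0, -94.5]
contact_force: [0.2, 0.1, 0.5]
gripper_width: 0.0617
gripper_force: 25.0
```

Emit:
drive_effector(motion={"moves":[[0,0,0,0,0,0],[0,0,0,0,0,0],[0,0,0,0,0,0],[0,0,0,0,0,0]]}, jaw=0.07)

```text
time_s: 4.9
tcp_pos: [0.4793, 0.4104, 0.0313]
eef_rot: [-179.9, 0.1, -94.5]
contact_force: [0.8, 0.4, 1.0]
gripper_width: 0.0699
gripper_force: 0.0
```

Emit:
drive_effector(motion={"moves":[[0,0,-0.2,0,0,0],[0,0,-0.2,0,0,0],[0,0,-0.2,0,0,0],[0,0,-0.2,0,0,0],[0,0,-0.2,0,0,0]]})

```text
time_s: 5.32
tcp_pos: [0.4813, 0.4123, 0.1878]
eef_rot: [-179.6, 0.5, -94.4]
contact_force: [0.8, 0.0, 0.1]
gripper_width: 0.07
gripper_force: 0.0
```

```bash
python3 -c "
from h import *
to(.493,-.27,.20,-177.5)"
```

```text
row [ 0.6792 -0.0645 -0.0182] rz 83.1 | at [0.4813 0.4123 0.1878] [-179.6    0.5  -94.4] n 16.4
```

To row units: 0.679 m / 0.75 = 0.9053, -0.0645 m / 0.75 = -0.086, 83 degrees / 180 = 0.4611.

Emit:
drive_effector(motion={"moves":[[0.9053,-0.086,-0.024,0,0,0.4611],[0.9053,-0.086,-0.024,0,0,0.4611],[0.9053,-0.086,-0.024,0,0,0.4611],[0.9053,-0.086,-0.024,0,0,0.4611],[0.9053,-0.086,-0.024,0,0,0.4611],[0.9053,-0.086,-0.024,0,0,0.4611],[0.9053,-0.086,-0.024,0,0,0.4611],[0.9053,-0.086,-0.024,0,0,0.4611],[0.9053,-0.086,-0.024,0,0,0.4611],[0.9053,-0.086,-0.024,0,0,0.4611],[0.9053,-0.086,-0.024,0,0,0.4611],[0.9053,-0.086,-0.024,0,0,0.4611]]}, jaw=0, clamp_n=20)

```text
time_s: 6.32
tcp_pos: [0.4866, -0.0919, 0.1937]
eef_rot: [180.0, 0.1, -177.9]
contact_force: [0.5, -0.4, -0.9]
gripper_width: 0.0008
gripper_force: 0.0
```

```bash
python3 -c "
from h import *
to(.493,-.27,.20,-177.5)"
```

```text
row [ 0.0003 -0.1782 -0.0063] rz -0.4 | at [ 0.4866 -0.0919  0.1937] [ 1.800e+02  1.000e-01 -1.779e+02] n 4.3
```

To row units: -0.153 m / 0.75 = -0.204.

Emit:
drive_effector(motion={"moves":[[0,-0.204,0,0,0,0],[0,-0.204,0,0,0,0],[0,-0.204,0,0,0,0],[0,-0.204,0,0,0,0],[0,-0.204,0,0,0,0],[0,-0.204,0,0,0,0]]})

```text
time_s: 6.82
tcp_pos: [0.4933, -0.2444, 0.1927]
eef_rot: [180.0, -0.0, -177.7]
contact_force: [-0.6, 0.7, 0.3]
gripper_width: 0.0006
gripper_force: 0.0
```

```bash
python3 -c "
from h import *
to(.4935,-.245,.085,-177.5)"
```

```text
row [-0.0002 -0.0006  0.1077] rz -0.2 | at [ 0.4933 -0.2444  0.1927] [ 180.    -0.  -177.7] n 2.6
```

To row units: 0.108 m / 0.75 = 0.144.

Emit:
drive_effector(motion={"moves":[[0,0,0.144,0,0,0],[0,0,0.144,0,0,0],[0,0,0.144,0,0,0],[0,0,0.144,0,0,0],[0,0,0.144,0,0,0]]})

```text
time_s: 7.23
tcp_pos: [0.4933, -0.2421, 0.0846]
eef_rot: [180.0, -0.1, -177.4]
contact_force: [1.4, 0.5, 0.6]
gripper_width: 0.0005
gripper_force: 0.0
```

Emit:
drive_effector(motion={"moves":[[0,0.0267,0,0,0,0],[0,0.04,0,0,0,0],[0,0.06,0,0,0,0],[0,0.08,0,0,0,0],[0,0.1,0,0,0,0],[0,0.12,0,0,0,0],[0,0.1333,0,0,0,0],[0,0.1467,0,0,0,0],[0,0.1467,0,0,0,0],[0,0.1467,0,0,0,0]]})

```text
time_s: 8.07
tcp_pos: [0.4904, -0.1329, 0.0873]
eef_rot: [-179.9, 0.2, -177.4]
contact_force: [1.4, -8.1, -3.1]
gripper_width: 0.0004
gripper_force: 3.8
```

```bash
python3 - <<'E'
from h import *
c=snap('top','top2'); W=cloud(c); z=W[...,2]
m=np.zeros(z.shape,bool); m[225:275,270:390]=1
print(rect(m&(z>.11)&(z<.132),W))
E
```

```text
[]
```

View pics/top2.png

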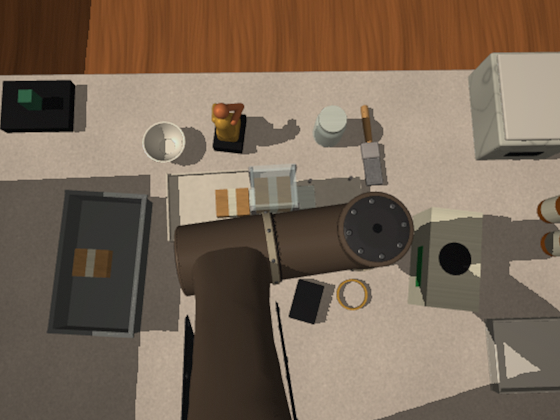

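Carton6 lies flat in the tote at (92,263), and carton1 is emerging into the tray at (233,202). I'll keep pushing to the stop.

To row units: 0.018 m / 0.75 = 0.024, 0.012 m / 0.75 = 0.016.

Emit:
drive_effector(motion={"moves":[[0,0.008,0,0,0,0],[0,0.016,0,0,0,0],[0,0.024,0,0,0,0],[0,0.024,0,0,0,0],[0,0.024,0,0,0,0]]})

```text
time_s: 8.53
tcp_pos: [0.4896, -0.1154, 0.0873]
eef_rot: [-179.9, 0.2, -177.4]
contact_force: [2.4, -9.0, -3.0]
gripper_width: 0.0006
gripper_force: 4.1
```

```bash
python3 - <<'E'
from h import *
c=snap('top','t'); W=cloud(c); z=W[...,2]
m=np.zeros(z.shape,bool); m[170:245,175:262]=1
print(rect(m&(z>.044)&(z<.06),W))
c=snap('side','s2'); W=cloud(c); x,y,z=np.moveaxis(W,-1,0)
m=(abs(x-.487)<.03)&(y>-.13)&(y<-.04)&(z>.06)&(z<.12)&(c['frame'].max(2)<90)
print(m.sum(),np.nanpercentile(y[m],[2,98]))
E
```

```text
[(1115, array([608.2,  89. ]), array([62.6, 98.3]), np.float32(91.9), 0.0521)]
192 [-0.07924141 -0.06919495]
```

To row units: 0.006 m / 0.75 = 0.008, 0.003 m / 0.75 = 0.004.

Emit:
drive_effector(motion={"moves":[[0,0.004,0,0,0,0],[0,0.008,0,0,0,0],[0,0.008,0,0,0,0],[0,0.008,0,0,0,0]]})

```text
time_s: 8.97
tcp_pos: [0.4894, -0.1145, 0.0875]
eef_rot: [-179.6, 0.1, -177.4]
contact_force: [9.3, -46.1, -10.5]
gripper_width: 0.0004
gripper_force: 21.9
```

To row units: -0.1 m / 0.75 = -0.1333, -0.04 m / 0.75 = -0.0533.

Emit:
drive_effector(motion={"moves":[[0,-0.0067,0,0,0,0],[0,-0.0067,0,0,0,0],[0,-0.0093,-0.0533,0,0,0],[0,-0.0093,-0.1067,0,0,0],[0,-0.0093,-0.1333,0,0,0],[0,-0.0093,-0.1333,0,0,0],[0,-0.0093,-0.1333,0,0,0],[0,-0.0093,-0.1333,0,0,0]]})

```text
time_s: 9.63
tcp_pos: [0.4884, -0.1156, 0.1862]
eef_rot: [180.0, 0.1, -177.5]
contact_force: [-0.1, 0.0, -0.5]
gripper_width: 0.0006
gripper_force: 0.0
```

```bash
python3 - <<'E'
from h import *
c=snap('side','s3')
E
```

```text
(no output)
```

View pics/s3.png

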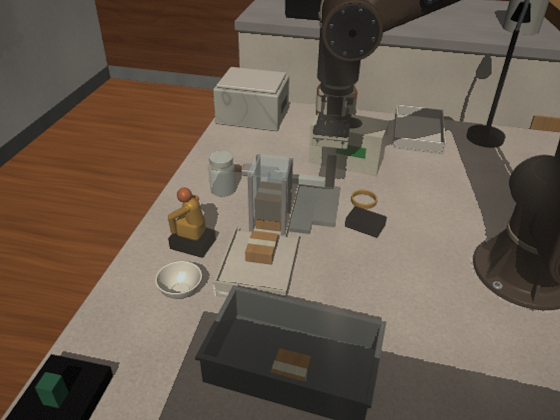

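The slide has snapped home (handle at 331,168), and carton1 is in the tray at (262,247). Now the second stroke.

To row units: -0.128 m / 0.75 = -0.1707, 0.1 m / 0.75 = 0.1333.

Emit:
drive_effector(motion={"moves":[[0,-0.1707,0,0,0,0],[0,-0.1707,0,0,0,0],[0,-0.1707,0,0,0,0],[0,-0.1707,0,0,0,0],[0,-0.1707,0.1333,0,0,0],[0,-0.1707,0.1333,0,0,0],[0,-0.1707,0.1333,0,0,0],[0,-0.1707,0.1333,0,0,0],[0,-0.1707,0.1333,0,0,0]]})

```text
time_s: 10.43
tcp_pos: [0.493, -0.2439, 0.0838]
eef_rot: [180.0, -0.2, -177.5]
contact_force: [0.7, 0.5, 0.1]
gripper_width: 0.0009
gripper_force: 0.0
```

To row units: 0.132 m / 0.75 = 0.176, 0.13 m / 0.75 = 0.1733.

Emit:
drive_effector(motion={"moves":[[0,0.0267,0,0,0,0],[0,0.0467,0,0,0,0],[0,0.0667,0,0,0,0],[0,0.0867,0,0,0,0],[0,0.1067,0,0,0,0],[0,0.1267,0,0,0,0],[0,0.144,0,0,0,0],[0,0.1573,0,0,0,0],[0,0.168,0,0,0,0],[0,0.1733,0,0,0,0],[0,0.176,0,0,0,0],[0,0.176,0,0,0,0]]})

```text
time_s: 11.43
tcp_pos: [0.4891, -0.1151, 0.0868]
eef_rot: [-179.7, 0.1, -177.4]
contact_force: [5.4, -25.7, -9.0]
gripper_width: 0.0007
gripper_force: 12.3
```

At the stop (25 N). I'll hold briefly, then release.

To row units: -0.12 m / 0.75 = -0.16, -0.08 m / 0.75 = -0.1067.

Emit:
drive_effector(motion={"moves":[[0,0,0,0,0,0],[0,0,0,0,0,0],[0,-0.0027,0,0,0,0],[0,-0.004,-0.0533,0,0,0],[0,-0.004,-0.1067,0,0,0],[0,-0.004,-0.16,0,0,0],[0,-0.004,-0.16,0,0,0],[0,-0.004,-0.16,0,0,0]]})

```text
time_s: 12.1
tcp_pos: [0.4905, -0.1148, 0.2098]
eef_rot: [180.0, 0.5, -177.5]
contact_force: [-1.1, 0.4, -1.0]
gripper_width: 0.0002
gripper_force: 0.0
```

```bash
python3 - <<'E'
from h import *
c=snap('top','top4'); W=cloud(c); z=W[...,2]
m=np.zeros(z.shape,bool); m[170:245,165:265]=1
print(rect(m&(z>.047)&(z<.057),W))
m=np.zeros(z.shape,bool); m[170:350,30:170]=1
print(rect(m&(z>.072)&(z<.09),W))
to(.60,.10,.2,-87.5)
E
```

```text
[(1358, array([611.2, 138.3]), array([ 55.2, 152.4]), np.float32(93.7), 0.0516)]
[(2142, array([477.4, 373.4]), array([183.2, 310.7]), np.float32(175.5), 0.079)]
row [-0.1202  0.2096  0.0084] rz -90.0 | at [ 0.4891 -0.1147  0.2076] [ 180.     0.3 -177.5] n 12.6
```

View pics/top4.png

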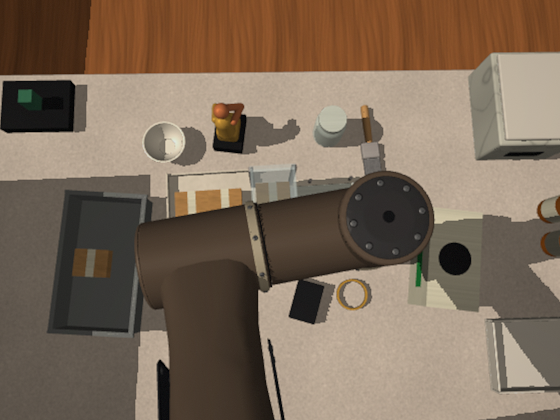

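To row units: 0.285 m / 0.75 = 0.38, -0.129 m / 0.75 = -0.172, -85 degrees / 180 = -0.4722.

```bash
python3 -c "
from h import *
to(.6055,.176,.23,-87.5)"
```

```text
row [-0.1292  0.2853 -0.0215] rz -90.0 | at [ 0.4891 -0.1147  0.2076] [ 180.     0.3 -177.5] n 12.6
```

Emit:
drive_effector(motion={"moves":[[0,0,-0.04,0,0,-0.0389],[-0.172,0.38,-0.04,0,0,-0.4722],[-0.172,0.38,-0.04,0,0,-0.4722],[-0.172,0.38,-0.04,0,0,-0.4722],[-0.172,0.38,-0.04,0,0,-0.4722],[-0.172,0.38,-0.04,0,0,-0.4722],[-0.172,0.38,-0.04,0,0,-0.4722],[-0.172,0.38,-0.04,0,0,-0.4722],[-0.172,0.38,-0.04,0,0,-0.4722],[-0.172,0.38,-0.04,0,0,-0.4722],[-0.172,0.38,-0.04,0,0,-0.4722],[-0.172,0.38,-0.04,0,0,-0.4722]]}, jaw=0.088)

```text
time_s: 13.15
tcp_pos: [0.604, 0.1761, 0.2336]
eef_rot: [179.9, -0.1, -92.0]
contact_force: [-0.5, -0.8, 0.4]
gripper_width: 0.0752
gripper_force: 0.0
```

```bash
python3 -c "
from h import *
to(.6055,.176,.10,-87.5)"
```

```text
row [-1.000e-04 -1.800e-03  1.336e-01] rz -4.5 | at [0.604  0.1761 0.2336] [ 1.799e+02 -1.000e-01 -9.200e+01] n 3.2
```

To row units: 0.205 m / 0.75 = 0.2733, 0.15 m / 0.75 = 0.2, -4.5 degrees / 180 = -0.025.

Emit:
drive_effector(motion={"moves":[[0,-0.0027,0.1333,0,0,-0.025],[0,-0.0027,0.1333,0,0,-0.025],[0,-0.0027,0.1333,0,0,-0.025],[0,-0.0027,0.1333,0,0,-0.025],[0,-0.0027,0.2,0,0,-0.025],[0,-0.0027,0.2733,0,0,-0.025],[0,-0.0027,0.2733,0,0,-0.025],[0,-0.0027,0.2733,0,0,-0.025],[0,-0.0027,0.2733,0,0,-0.025]]})

```text
time_s: 13.9
tcp_pos: [0.6068, 0.1753, 0.0303]
eef_rot: [180.0, -0.1, -87.9]
contact_force: [0.6, 0.2, 0.8]
gripper_width: 0.0879
gripper_force: 0.0
```

Emit:
drive_effector(motion={"moves":[[0,0,0,0,0,0],[0,0,0,0,0,0],[0,0,0,0,0,0],[0,0,0,0,0,0],[0,0,0,0,0,0],[0,0,0,0,0,0]]}, jaw=0.04, clamp_n=25)

```text
time_s: 14.4
tcp_pos: [0.607, 0.1756, 0.0311]
eef_rot: [-179.9, 0.0, -88.0]
contact_force: [-1.8, -0.1, 6.3]
gripper_width: 0.0618
gripper_force: 25.0
```

Emit:
drive_effector(motion={"moves":[[0,0,-0.1733,0,0,0],[0,0,-0.1733,0,0,0],[0,0,-0.1733,0,0,0],[0,0,-0.1733,0,0,0],[0,0,-0.1733,0,0,0],[0,0,-0.1733,0,0,0]]})

```text
time_s: 14.9
tcp_pos: [0.6064, 0.1753, 0.1603]
eef_rot: [-179.9, 0.1, -88.0]
contact_force: [-0.2, 0.0, -1.8]
gripper_width: 0.0617
gripper_force: 25.0
```

```bash
python3 - <<'E'
from h import *
a=np.radians(-4.6)
for p in [(-75,-30),(75,-30)]:
    q=np.array([.4774,.3733])+np.array([[np.cos(a),-np.sin(a)],[np.sin(a),np.cos(a)]])@(np.array(p)/1000); print(p,q)
    to(*q,.155,-94.6)
E
```

```text
(-75, -30) [0.40023562 0.34941155]
row [-0.1811  0.1999  0.0054] rz 6.6 | at [0.6064 0.1753 0.1603] [-1.799e+02  1.000e-01 -8.800e+01] n 6.5
(75, -30) [0.54975245 0.33738171]
row [-0.1639  0.0509  0.0055] rz 6.6 | at [0.6064 0.1753 0.1603] [-1.799e+02  1.000e-01 -8.800e+01] n 4.1
```

Carton held. I'll place it in the far slot (tote +75,-30).

To row units: -0.164 m / 0.75 = -0.2187, 0.051 m / 0.75 = 0.068, 6.6 degrees / 180 = 0.0367.

Emit:
drive_effector(motion={"moves":[[-0.2187,0.068,0,0,0,0.0367],[-0.2187,0.068,0,0,0,0.0367],[-0.2187,0.068,0,0,0,0.0367],[-0.2187,0.068,0,0,0,0.0367],[-0.2187,0.068,0,0,0,0.0367],[-0.2187,0.068,0,0,0,0.0367],[-0.2187,0.068,0,0,0,0.0367]]})

```text
time_s: 15.48
tcp_pos: [0.5488, 0.3372, 0.1579]
eef_rot: [179.9, -0.1, -94.5]
contact_force: [-0.8, 0.4, -1.2]
gripper_width: 0.0616
gripper_force: 25.0
```

```bash
python3 - <<'E'
from h import *
to(.5498,.3374,.03,-94.6)
c=snap('top','t'); W=cloud(c); z=W[...,2]
m=np.zeros(z.shape,bool); m[170:350,30:170]=1
print(rect(m&(z>.072)&(z<.09),W))
E
```

```text
row [-0.0006 -0.0013  0.1279] rz 0.1 | at [0.5488 0.3372 0.1579] [ 1.799e+02 -1.000e-01 -9.450e+01] n 3.1
[(1702, array([477.4, 373.9]), array([184.7, 310.3]), np.float32(175.5), 0.0792), (63, array([513.3, 456. ]), array([ 9., 33.]), np.float32(177.6), 0.0793)]
```

To row units: 0.13 m / 0.75 = 0.1733.

Emit:
drive_effector(motion={"moves":[[0,0,0.1733,0,0,0],[0,0,0.1733,0,0,0],[0,0,0.1733,0,0,0],[0,0,0.1733,0,0,0],[0,0,0.1733,0,0,0],[0,0,0.1733,0,0,0]]})

```text
time_s: 16.03
tcp_pos: [0.551, 0.337, 0.0311]
eef_rot: [-179.9, -0.0, -94.6]
contact_force: [0.7, -0.1, 0.1]
gripper_width: 0.0617
gripper_force: 25.0
```

Emit:
drive_effector(motion={"moves":[[0,0,0,0,0,0],[0,0,0,0,0,0],[0,0,0,0,0,0],[0,0,0,0,0,0]]}, jaw=0.07)

```text
time_s: 16.37
tcp_pos: [0.5504, 0.338, 0.0315]
eef_rot: [-179.9, 0.1, -94.6]
contact_force: [0.8, 0.9, 0.1]
gripper_width: 0.07
gripper_force: 0.0
```

Emit:
drive_effector(motion={"moves":[[0,0,-0.1733,0,0,0],[0,0,-0.1733,0,0,0],[0,0,-0.1733,0,0,0],[0,0,-0.1733,0,0,0],[0,0,-0.1733,0,0,0]]})

```text
time_s: 16.78
tcp_pos: [0.5515, 0.3391, 0.165]
eef_rot: [-179.7, 0.4, -94.6]
contact_force: [-0.2, -0.1, -0.5]
gripper_width: 0.0695
gripper_force: 0.0
```

```bash
python3 - <<'E'
from h import *
c=snap('top','top5'); W=cloud(c); z=W[...,2]
m=np.zeros(z.shape,bool); m[170:245,165:265]=1
print(rect(m&(z>.047)&(z<.057),W))
to(.6088,.10,.15,-87.5)
E
```

```text
[(887, array([607.5,  97.5]), array([63. , 75.8]), np.float32(91.5), 0.0517)]
row [ 0.2328 -0.0773  0.0117] rz -7.1 | at [0.5503 0.3382 0.1624] [-179.8    0.2  -94.6] n 5.9
```

To row units: 0.234 m / 0.75 = 0.312, -0.0765 m / 0.75 = -0.102, -7 degrees / 180 = -0.0389.

Emit:
drive_effector(motion={"moves":[[0.312,-0.102,0.0133,0,0,-0.0389],[0.312,-0.102,0.0133,0,0,-0.0389],[0.312,-0.102,0.0133,0,0,-0.0389],[0.312,-0.102,0.0133,0,0,-0.0389],[0.312,-0.102,0.0133,0,0,-0.0389],[0.312,-0.102,0.0133,0,0,-0.0389],[0.312,-0.102,0.0133,0,0,-0.0389],[0.312,-0.102,0.0133,0,0,-0.0389],[0.312,-0.102,0.0133,0,0,-0.0389]]}, jaw=0.088)

```text
time_s: 17.58
tcp_pos: [0.6069, 0.0976, 0.1489]
eef_rot: [179.9, -0.0, -87.7]
contact_force: [0.2, 0.4, 0.3]
gripper_width: 0.0876
gripper_force: 0.0
```

```bash
python3 -c "
from h import *
to(.6075,.0985,.03,-87.5)"
```

```text
row [-0.0009 -0.0008  0.1189] rz -0.2 | at [0.6069 0.0976 0.1489] [179.9  -0.  -87.7] n 2.9
```

To row units: 0.119 m / 0.75 = 0.1587.

Emit:
drive_effector(motion={"moves":[[0,0,0.1587,0,0,0],[0,0,0.1587,0,0,0],[0,0,0.1587,0,0,0],[0,0,0.1587,0,0,0],[0,0,0.1587,0,0,0]]})

```text
time_s: 18.0
tcp_pos: [0.6062, 0.0988, 0.0297]
eef_rot: [179.8, -0.1, -87.5]
contact_force: [0.7, 1.2, 0.9]
gripper_width: 0.0879
gripper_force: 0.0
```

Emit:
drive_effector(motion={"moves":[[0,0,0,0,0,0],[0,0,0,0,0,0],[0,0,0,0,0,0],[0,0,0,0,0,0],[0,0,0,0,0,0],[0,0,0,0,0,0]]}, jaw=0.04, clamp_n=25)

```text
time_s: 18.5
tcp_pos: [0.6079, 0.0983, 0.0322]
eef_rot: [-179.9, 0.0, -87.6]
contact_force: [-1.3, 1.7, 7.9]
gripper_width: 0.0615
gripper_force: 25.0
```

Emit:
drive_effector(motion={"moves":[[0,0,-0.1733,0,0,0],[0,0,-0.1733,0,0,0],[0,0,-0.1733,0,0,0],[0,0,-0.1733,0,0,0],[0,0,-0.1733,0,0,0],[0,0,-0.1733,0,0,0]]})

```text
time_s: 19.0
tcp_pos: [0.6071, 0.098, 0.1614]
eef_rot: [-179.9, 0.1, -87.6]
contact_force: [-0.3, -0.6, -1.9]
gripper_width: 0.0622
gripper_force: 25.0
```

```bash
python3 -c "
from h import *
to(.4002,.3497,.155,-94.6)"
```

```text
row [-0.2601  0.1963  0.0064] rz 7.0 | at [0.6071 0.098  0.1614] [-1.799e+02  1.000e-01 -8.760e+01] n 7.8
```

To row units: -0.26 m / 0.75 = -0.3467, 0.197 m / 0.75 = 0.2627, 7 degrees / 180 = 0.0389.

Emit:
drive_effector(motion={"moves":[[-0.3467,0.2627,0.0067,0,0,0.0389],[-0.3467,0.2627,0.0067,0,0,0.0389],[-0.3467,0.2627,0.0067,0,0,0.0389],[-0.3467,0.2627,0.0067,0,0,0.0389],[-0.3467,0.2627,0.0067,0,0,0.0389],[-0.3467,0.2627,0.0067,0,0,0.0389],[-0.3467,0.2627,0.0067,0,0,0.0389],[-0.3467,0.2627,0.0067,0,0,0.0389],[-0.3467,0.2627,0.0067,0,0,0.0389],[-0.3467,0.2627,0.0067,0,0,0.0389],[-0.3467,0.2627,0.0067,0,0,0.0389]]})

```text
time_s: 19.92
tcp_pos: [0.3989, 0.3489, 0.1545]
eef_rot: [179.9, -0.1, -94.5]
contact_force: [-0.6, -0.5, -1.3]
gripper_width: 0.0617
gripper_force: 25.0
```

```bash
python3 - <<'E'
from h import *
to(.4002,.3497,.03,-94.6)
c=snap('top','top6'); W=cloud(c); z=W[...,2]
m=np.zeros(z.shape,bool); m[170:350,30:170]=1
print(rect(m&(z>.072)&(z<.09),W))
E
```

```text
row [-0.0012 -0.0014  0.1245] rz 0.1 | at [0.3989 0.3489 0.1545] [ 1.799e+02 -1.000e-01 -9.450e+01] n 3.0
[(1638, array([477.2, 372.7]), array([183.1, 310.6]), np.float32(175.5), 0.079)]
```

To row units: 0.126 m / 0.75 = 0.168.

Emit:
drive_effector(motion={"moves":[[0,0,0.168,0,0,0],[0,0,0.168,0,0,0],[0,0,0.168,0,0,0],[0,0,0.168,0,0,0],[0,0,0.168,0,0,0],[0,0,0.168,0,0,0]]})

```text
time_s: 20.47
tcp_pos: [0.4008, 0.3497, 0.0312]
eef_rot: [-179.9, 0.0, -94.6]
contact_force: [-0.0, 0.6, -0.1]
gripper_width: 0.0619
gripper_force: 25.0
```

Emit:
drive_effector(motion={"moves":[[0,0,0,0,0,0],[0,0,0,0,0,0],[0,0,0,0,0,0],[0,0,0,0,0,0]]}, jaw=0.07)

```text
time_s: 20.8
tcp_pos: [0.4, 0.3503, 0.0313]
eef_rot: [-179.9, 0.1, -94.6]
contact_force: [-0.6, -0.1, -0.3]
gripper_width: 0.0701
gripper_force: 0.0
```

Emit:
drive_effector(motion={"moves":[[0,0,-0.2267,0,0,0],[0,0,-0.2267,0,0,0],[0,0,-0.2267,0,0,0],[0,0,-0.2267,0,0,0],[0,0,-0.2267,0,0,0],[0,0,-0.2267,0,0,0]]})

```text
time_s: 21.3
tcp_pos: [0.4005, 0.3511, 0.2041]
eef_rot: [-179.8, 0.4, -94.6]
contact_force: [-0.6, -0.0, -0.4]
gripper_width: 0.0702
gripper_force: 0.0
```

```bash
python3 - <<'E'
from h import *
to(.493,-.245,.2,-177.5)
snap('side','s6'); c=snap('top','top6')
E
```

```text
row [ 5.868e-01 -1.396e-01  4.000e-04] rz 82.9 | at [0.4005 0.3511 0.2041] [-179.8    0.4  -94.6] n 14.5
```

```bash
python3 - <<'E'
import cv2,numpy as np
a=cv2.imread('pics/top6.png'); b=cv2.imread('pics/s6.png')
A=cv2.resize(a[160:360,30:290],None,fx=1.5,fy=1.5); B=cv2.resize(b[130:410,180:390],None,fx=1.9,fy=1.9)
o=np.zeros((540,800,3),np.uint8); o[:300,:390]=A; o[:532,400:799]=B; cv2.imwrite('pics/m6.png',o)
E
```

```text
(no output)
```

View pics/m6.png

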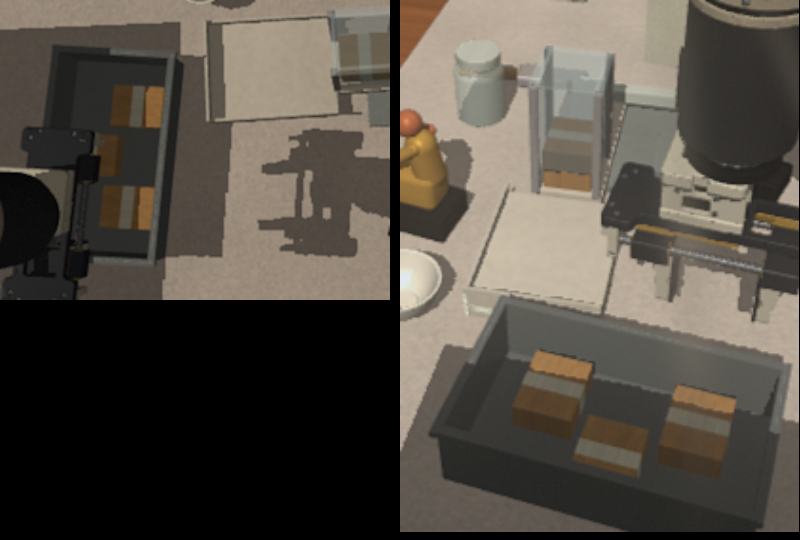

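Three cartons lie flat in the tote (crop 137,105; 105,155; 127,207). The magazine crop (570,155) shows about two left. Next come two more strokes.

To row units: 0.587 m / 0.75 = 0.7827, -0.14 m / 0.75 = -0.1867, 83 degrees / 180 = 0.4611.

Emit:
drive_effector(motion={"moves":[[0.7827,-0.1867,0,0,0,0.4611],[0.7827,-0.1867,0,0,0,0.4611],[0.7827,-0.1867,0,0,0,0.4611],[0.7827,-0.1867,0,0,0,0.4611],[0.7827,-0.1867,0,0,0,0.4611],[0.7827,-0.1867,0,0,0,0.4611],[0.7827,-0.1867,0,0,0,0.4611],[0.7827,-0.1867,0,0,0,0.4611],[0.7827,-0.1867,0,0,0,0.4611],[0.7827,-0.1867,0,0,0,0.4611],[0.7827,-0.1867,0,0,0,0.4611],[0.7827,-0.1867,0,0,0,0.4611]]}, jaw=0, clamp_n=20)

```text
time_s: 22.4
tcp_pos: [0.4752, -0.1467, 0.1984]
eef_rot: [180.0, -0.1, -178.0]
contact_force: [1.6, 1.2, -0.0]
gripper_width: 0.0008
gripper_force: 0.0
```

```bash
python3 -c "
from h import *
to(.493,-.245,.2,-177.5)"
```

```text
row [-0.0143 -0.0989 -0.0016] rz -0.5 | at [ 0.4752 -0.1467  0.1984] [ 1.80e+02 -1.00e-01 -1.78e+02] n 2.4
```

To row units: 0.114 m / 0.75 = 0.152, -0.098 m / 0.75 = -0.1307, -0.5 degrees / 180 = -0.0028.

Emit:
drive_effector(motion={"moves":[[-0.0193,-0.1307,0,0,0,-0.0028],[-0.0193,-0.1307,0,0,0,-0.0028],[-0.0193,-0.1307,0,0,0,-0.0028],[-0.0193,-0.1307,0,0,0,-0.0028],[-0.0193,-0.1307,0.152,0,0,-0.0028],[-0.0193,-0.1307,0.152,0,0,-0.0028],[-0.0193,-0.1307,0.152,0,0,-0.0028],[-0.0193,-0.1307,0.152,0,0,-0.0028],[-0.0193,-0.1307,0.152,0,0,-0.0028]]})

```text
time_s: 23.15
tcp_pos: [0.4931, -0.2415, 0.0841]
eef_rot: [180.0, -0.3, -177.1]
contact_force: [0.2, 0.4, 0.8]
gripper_width: 0.0004
gripper_force: 0.0
```

Units first: shifts go in shares of 75 cm and turns go in shares of 180 degrees. So 0.132 m / 0.75 = 0.176, 0.05 m / 0.75 = 0.0667.

Emit:
drive_effector(motion={"moves":[[0,0.0267,0,0,0,0],[0,0.0467,0,0,0,0],[0,0.0667,0,0,0,0],[0,0.0867,0,0,0,0],[0,0.1067,0,0,0,0],[0,0.1267,0,0,0,0],[0,0.144,0,0,0,0],[0,0.1573,0,0,0,0],[0,0.168,0,0,0,0],[0,0.1733,0,0,0,0],[0,0.176,0,0,0,0],[0,0.176,0,0,0,0]]})

```text
time_s: 24.15
tcp_pos: [0.4898, -0.1145, 0.0885]
eef_rot: [-179.6, 0.1, -177.0]
contact_force: [8.4, -38.1, -10.8]
gripper_width: 0.0005
gripper_force: 17.7
```

Release, then straight back for the fourth stroke, checking the handle and the tray.

To row units: -0.1 m / 0.75 = -0.1333, -0.08 m / 0.75 = -0.1067.

Emit:
drive_effector(motion={"moves":[[0,0,0,0,0,0],[0,0,0,0,0,0],[0,-0.0053,0,0,0,0],[0,-0.0067,-0.0533,0,0,0],[0,-0.0067,-0.1067,0,0,0],[0,-0.0067,-0.1333,0,0,0],[0,-0.0067,-0.1333,0,0,0],[0,-0.0067,-0.1333,0,0,0]]})

```text
time_s: 24.82
tcp_pos: [0.4901, -0.1148, 0.1897]
eef_rot: [180.0, 0.4, -177.1]
contact_force: [-0.2, 1.0, -1.2]
gripper_width: 0.0002
gripper_force: 0.0
```

Emit:
drive_effector(motion={"moves":[[0,-0.1707,0,0,0,0],[0,-0.1707,0,0,0,0],[0,-0.1707,0,0,0,0],[0,-0.1707,0,0,0,0],[0,-0.1707,0.1333,0,0,0],[0,-0.1707,0.1333,0,0,0],[0,-0.1707,0.1333,0,0,0],[0,-0.1707,0.1333,0,0,0],[0,-0.1707,0.1333,0,0,0]]})

```text
time_s: 25.57
tcp_pos: [0.4946, -0.2429, 0.0857]
eef_rot: [-180.0, -0.1, -177.1]
contact_force: [0.7, -0.2, 1.0]
gripper_width: 0.0004
gripper_force: 0.0
```

```bash
python3 - <<'E'
from h import *
snap('side','s7')
E
```

```text
(no output)
```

View pics/s7.png

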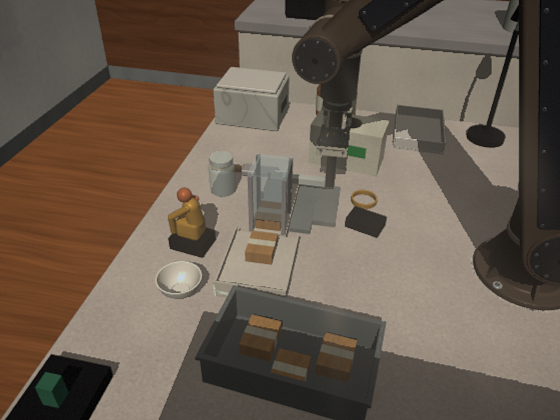

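Carton3 is in the tray at (262,247). One carton is still in the magazine (268,215), with its top now much lower. Fourth stroke.

To row units: 0.132 m / 0.75 = 0.176, 0.13 m / 0.75 = 0.1733.

Emit:
drive_effector(motion={"moves":[[0,0.0267,0,0,0,0],[0,0.0467,0,0,0,0],[0,0.0667,0,0,0,0],[0,0.0867,0,0,0,0],[0,0.1067,0,0,0,0],[0,0.1267,0,0,0,0],[0,0.144,0,0,0,0],[0,0.1573,0,0,0,0],[0,0.168,0,0,0,0],[0,0.1733,0,0,0,0],[0,0.176,0,0,0,0],[0,0.176,0,0,0,0]]})

```text
time_s: 26.62
tcp_pos: [0.4906, -0.1145, 0.0886]
eef_rot: [-179.7, 0.2, -177.0]
contact_force: [7.7, -30.4, -8.2]
gripper_width: 0.0007
gripper_force: 14.5
```

Emit:
drive_effector(motion={"moves":[[0,0,0,0,0,0],[0,0,0,0,0,0],[0,-0.004,0,0,0,0],[0,-0.0053,-0.0533,0,0,0],[0,-0.0053,-0.1067,0,0,0],[0,-0.0053,-0.16,0,0,0],[0,-0.0053,-0.1867,0,0,0],[0,-0.0053,-0.1867,0,0,0]]})

```text
time_s: 27.28
tcp_pos: [0.492, -0.1152, 0.2343]
eef_rot: [-180.0, 0.8, -177.0]
contact_force: [-0.1, -0.7, -0.8]
gripper_width: 0.0006
gripper_force: 0.0
```

```bash
python3 - <<'E'
from h import *
c=snap('side','s8'); cv2.imwrite('pics/s8c.png',cv2.resize(c['frame'][140:400,180:390,::-1],None,fx=2,fy=2))
c=snap('top','t'); W=cloud(c); z=W[...,2]
m=np.zeros(z.shape,bool); m[170:245,165:265]=1
print(rect(m&(z>.047)&(z<.057),W))
to(.6055,.176,.23,-87.5)
E
```

```text
[(1143, array([615.5, 138.4]), array([ 48.5, 152.6]), np.float32(94.1), 0.0516)]
row [-1.307e-01  2.845e-01  1.000e-04] rz -89.6 | at [ 0.4895 -0.1148  0.2291] [ 180.     0.4 -177.1] n 12.5
```

View pics/s8c.png

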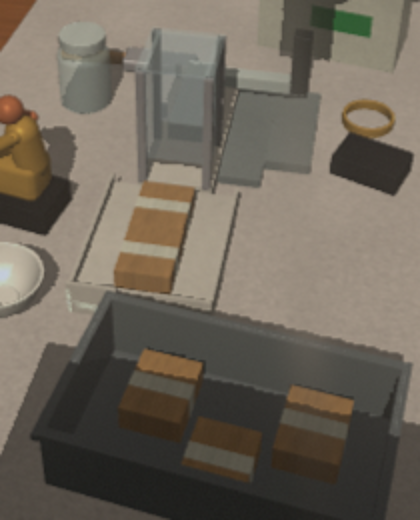

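The magazine is empty, the slide is home, and two cartons are in line in the tray (crop 155,235). Picking the far one first.

To row units: 0.284 m / 0.75 = 0.3787, -0.13 m / 0.75 = -0.1733, -85 degrees / 180 = -0.4722.

Emit:
drive_effector(motion={"moves":[[-0.1733,0.3787,0,0,0,-0.4722],[-0.1733,0.3787,0,0,0,-0.4722],[-0.1733,0.3787,0,0,0,-0.4722],[-0.1733,0.3787,0,0,0,-0.4722],[-0.1733,0.3787,0,0,0,-0.4722],[-0.1733,0.3787,0,0,0,-0.4722],[-0.1733,0.3787,0,0,0,-0.4722],[-0.1733,0.3787,0,0,0,-0.4722],[-0.1733,0.3787,0,0,0,-0.4722],[-0.1733,0.3787,0,0,0,-0.4722],[-0.1733,0.3787,0,0,0,-0.4722],[-0.1733,0.3787,0,0,0,-0.4722]]}, jaw=0.088)

```text
time_s: 28.38
tcp_pos: [0.6034, 0.1755, 0.2253]
eef_rot: [179.9, -0.0, -91.7]
contact_force: [-0.4, 0.2, 0.1]
gripper_width: 0.0747
gripper_force: 0.0
```

```bash
python3 -c "
from h import *
to(.6055,.176,.03,-87.5)"
```

```text
row [-0.0007 -0.0023  0.1953] rz -4.2 | at [0.6034 0.1755 0.2253] [179.9  -0.  -91.7] n 4.7
```

To row units: 0.195 m / 0.75 = 0.26, 0.15 m / 0.75 = 0.2, -4.2 degrees / 180 = -0.0233.

Emit:
drive_effector(motion={"moves":[[0,-0.0027,0.1333,0,0,-0.0233],[0,-0.0027,0.1333,0,0,-0.0233],[0,-0.0027,0.1333,0,0,-0.0233],[0,-0.0027,0.1333,0,0,-0.0233],[0,-0.0027,0.2,0,0,-0.0233],[0,-0.0027,0.26,0,0,-0.0233],[0,-0.0027,0.26,0,0,-0.0233],[0,-0.0027,0.26,0,0,-0.0233],[0,-0.0027,0.26,0,0,-0.0233]]})

```text
time_s: 29.13
tcp_pos: [0.6068, 0.1754, 0.0323]
eef_rot: [-180.0, -0.0, -87.8]
contact_force: [0.1, 1.6, 0.9]
gripper_width: 0.0879
gripper_force: 0.0
```

Emit:
drive_effector(motion={"moves":[[0,0,0,0,0,0],[0,0,0,0,0,0],[0,0,0,0,0,0],[0,0,0,0,0,0],[0,0,0,0,0,0],[0,0,0,0,0,0]]}, jaw=0.04, clamp_n=25)

```text
time_s: 29.63
tcp_pos: [0.6063, 0.1754, 0.032]
eef_rot: [-179.9, 0.0, -87.9]
contact_force: [-2.4, 0.6, 6.7]
gripper_width: 0.0618
gripper_force: 25.0
```

Emit:
drive_effector(motion={"moves":[[0,0,-0.1733,0,0,0],[0,0,-0.1733,0,0,0],[0,0,-0.1733,0,0,0],[0,0,-0.1733,0,0,0],[0,0,-0.1733,0,0,0],[0,0,-0.1733,0,0,0]]})

```text
time_s: 30.13
tcp_pos: [0.6056, 0.1752, 0.1612]
eef_rot: [-180.0, 0.1, -87.9]
contact_force: [-0.2, 0.3, -1.7]
gripper_width: 0.0616
gripper_force: 25.0
```

```bash
python3 -c "
from h import *
to(.5498,.3374,.155,-94.6)"
```

```text
row [-0.1642  0.0499  0.0063] rz 6.7 | at [0.6056 0.1752 0.1612] [-1.80e+02  1.00e-01 -8.79e+01] n 4.1
```

To row units: -0.164 m / 0.75 = -0.2187, 0.05 m / 0.75 = 0.0667, 6.7 degrees / 180 = 0.0372.

Emit:
drive_effector(motion={"moves":[[-0.2187,0.0667,0,0,0,0.0372],[-0.2187,0.0667,0,0,0,0.0372],[-0.2187,0.0667,0,0,0,0.0372],[-0.2187,0.0667,0,0,0,0.0372],[-0.2187,0.0667,0,0,0,0.0372],[-0.2187,0.0667,0,0,0,0.0372],[-0.2187,0.0667,0,0,0,0.0372]]})

```text
time_s: 30.72
tcp_pos: [0.5488, 0.337, 0.1589]
eef_rot: [179.9, -0.1, -94.5]
contact_force: [-0.0, 0.4, -1.4]
gripper_width: 0.062
gripper_force: 25.0
```

```bash
python3 - <<'E'
from h import *
to(.5498,.3374,.052,-94.6)
c=snap('top','t'); W=cloud(c); z=W[...,2]
m=np.zeros(z.shape,bool); m[170:350,30:170]=1
print(rect(m&(z>.072)&(z<.09),W))
E
```

```text
row [-0.0008 -0.0012  0.1069] rz 0.1 | at [0.5488 0.337  0.1589] [ 1.799e+02 -1.000e-01 -9.450e+01] n 2.6
[(1706, array([477.4, 373.1]), array([182.6, 310.8]), np.float32(175.4), 0.0792), (61, array([512.9, 456.6]), array([33.3, 10.4]), np.float32(2.9), 0.0791)]
```

To row units: 0.109 m / 0.75 = 0.1453.

Emit:
drive_effector(motion={"moves":[[0,0,0.1453,0,0,0],[0,0,0.1453,0,0,0],[0,0,0.1453,0,0,0],[0,0,0.1453,0,0,0],[0,0,0.1453,0,0,0]]})

```text
time_s: 31.18
tcp_pos: [0.5498, 0.3352, 0.0509]
eef_rot: [179.9, -0.2, -94.7]
contact_force: [-0.6, -0.2, 0.6]
gripper_width: 0.0618
gripper_force: 25.0
```

Emit:
drive_effector(motion={"moves":[[0,0,0,0,0,0],[0,0,0,0,0,0],[0,0,0,0,0,0],[0,0,0,0,0,0]]}, jaw=0.07)

```text
time_s: 31.52
tcp_pos: [0.5504, 0.3376, 0.0534]
eef_rot: [-179.9, 0.1, -94.6]
contact_force: [0.0, 0.6, -0.1]
gripper_width: 0.0697
gripper_force: 0.0
```

Emit:
drive_effector(motion={"moves":[[0,0,-0.1467,0,0,0],[0,0,-0.1467,0,0,0],[0,0,-0.1467,0,0,0],[0,0,-0.1467,0,0,0],[0,0,-0.1467,0,0,0]]})

```text
time_s: 31.93
tcp_pos: [0.5506, 0.3382, 0.1652]
eef_rot: [-179.8, 0.3, -94.6]
contact_force: [0.5, 0.1, -0.3]
gripper_width: 0.0701
gripper_force: 0.0
```

```bash
python3 - <<'E'
from h import *
c=snap('top','top9'); W=cloud(c); z=W[...,2]
m=np.zeros(z.shape,bool); m[170:245,165:265]=1
print(rect(m&(z>.047)&(z<.057),W))
m=np.zeros(z.shape,bool); m[200:335,65:140]=1
print('stack',rect(m&(z>.055)&(z<.07),W))
to(.6075,.0985,.15,-87.5)
E
```

```text
[(893, array([608.6,  97.7]), array([63. , 76.1]), np.float32(92.4), 0.0517)]
stack [(908, array([549.1, 334.3]), array([72.2, 62.5]), np.float32(85.4), 0.0645)]
row [ 0.2335 -0.0767  0.0127] rz -7.1 | at [0.5498 0.3374 0.1631] [-1.799e+02  1.000e-01 -9.460e+01] n 5.9
```

Stacked flat (top at 0.0645). Last carton.

To row units: 0.234 m / 0.75 = 0.312, -0.077 m / 0.75 = -0.1027, -7 degrees / 180 = -0.0389.

Emit:
drive_effector(motion={"moves":[[0.312,-0.1027,0.0133,0,0,-0.0389],[0.312,-0.1027,0.0133,0,0,-0.0389],[0.312,-0.1027,0.0133,0,0,-0.0389],[0.312,-0.1027,0.0133,0,0,-0.0389],[0.312,-0.1027,0.0133,0,0,-0.0389],[0.312,-0.1027,0.0133,0,0,-0.0389],[0.312,-0.1027,0.0133,0,0,-0.0389],[0.312,-0.1027,0.0133,0,0,-0.0389],[0.312,-0.1027,0.0133,0,0,-0.0389]]}, jaw=0.088)

```text
time_s: 32.73
tcp_pos: [0.6074, 0.0973, 0.1508]
eef_rot: [179.9, -0.0, -87.7]
contact_force: [0.2, 0.6, -1.0]
gripper_width: 0.0879
gripper_force: 0.0
```

Emit:
drive_effector(motion={"moves":[[0,0,0.16,0,0,0],[0,0,0.16,0,0,0],[0,0,0.16,0,0,0],[0,0,0.16,0,0,0],[0,0,0.16,0,0,0]]})

```text
time_s: 33.15
tcp_pos: [0.6066, 0.0984, 0.0305]
eef_rot: [179.8, -0.1, -87.5]
contact_force: [0.8, 0.8, 1.4]
gripper_width: 0.0879
gripper_force: 0.0
```

Emit:
drive_effector(motion={"moves":[[0,0,0,0,0,0],[0,0,0,0,0,0],[0,0,0,0,0,0],[0,0,0,0,0,0],[0,0,0,0,0,0],[0,0,0,0,0,0]]}, jaw=0.04, clamp_n=25)

```text
time_s: 33.65
tcp_pos: [0.6086, 0.0981, 0.0334]
eef_rot: [-179.9, 0.0, -87.6]
contact_force: [-1.9, 1.5, 8.2]
gripper_width: 0.062
gripper_force: 25.0
```

Emit:
drive_effector(motion={"moves":[[0,0,-0.1733,0,0,0],[0,0,-0.1733,0,0,0],[0,0,-0.1733,0,0,0],[0,0,-0.1733,0,0,0],[0,0,-0.1733,0,0,0],[0,0,-0.1733,0,0,0]]})

```text
time_s: 34.15
tcp_pos: [0.6077, 0.0977, 0.1624]
eef_rot: [-179.9, 0.1, -87.6]
contact_force: [0.3, 0.2, -2.1]
gripper_width: 0.062
gripper_force: 25.0
```

```bash
python3 -c "
from h import *
to(.4002,.3497,.155,-94.6)"
```

```text
row [-0.2604  0.1969  0.0075] rz 7.0 | at [0.6077 0.0977 0.1624] [-1.799e+02  1.000e-01 -8.760e+01] n 7.8
```

To row units: -0.26 m / 0.75 = -0.3467, 0.197 m / 0.75 = 0.2627, 7 degrees / 180 = 0.0389.

Emit:
drive_effector(motion={"moves":[[-0.3467,0.2627,0.0067,0,0,0.0389],[-0.3467,0.2627,0.0067,0,0,0.0389],[-0.3467,0.2627,0.0067,0,0,0.0389],[-0.3467,0.2627,0.0067,0,0,0.0389],[-0.3467,0.2627,0.0067,0,0,0.0389],[-0.3467,0.2627,0.0067,0,0,0.0389],[-0.3467,0.2627,0.0067,0,0,0.0389],[-0.3467,0.2627,0.0067,0,0,0.0389],[-0.3467,0.2627,0.0067,0,0,0.0389],[-0.3467,0.2627,0.0067,0,0,0.0389],[-0.3467,0.2627,0.0067,0,0,0.0389]]})

```text
time_s: 35.07
tcp_pos: [0.3994, 0.3486, 0.1555]
eef_rot: [179.9, -0.1, -94.5]
contact_force: [0.1, -0.6, -1.1]
gripper_width: 0.0615
gripper_force: 25.0
```

```bash
python3 - <<'E'
from h import *
to(.4002,.3497,.052,-94.6)
c=snap('top','t'); W=cloud(c); z=W[...,2]
m=np.zeros(z.shape,bool); m[170:350,30:170]=1
print(rect(m&(z>.072)&(z<.09),W))
E
```

```text
row [-0.0014 -0.0008  0.1035] rz 0.1 | at [0.3994 0.3486 0.1555] [ 1.799e+02 -1.000e-01 -9.450e+01] n 2.5
[(1637, array([477.5, 372.7]), array([182.8, 310.4]), np.float32(175.5), 0.0791)]
```

To row units: 0.104 m / 0.75 = 0.1387.

Emit:
drive_effector(motion={"moves":[[0,0,0.1387,0,0,0],[0,0,0.1387,0,0,0],[0,0,0.1387,0,0,0],[0,0,0.1387,0,0,0],[0,0,0.1387,0,0,0]]})

```text
time_s: 35.53
tcp_pos: [0.4006, 0.3476, 0.052]
eef_rot: [179.9, -0.2, -94.7]
contact_force: [0.2, -0.2, 0.5]
gripper_width: 0.0621
gripper_force: 25.0
```

Emit:
drive_effector(motion={"moves":[[0,0,0,0,0,0],[0,0,0,0,0,0],[0,0,0,0,0,0],[0,0,0,0,0,0]]}, jaw=0.07)

```text
time_s: 35.87
tcp_pos: [0.4005, 0.3498, 0.0541]
eef_rot: [-179.9, 0.1, -94.6]
contact_force: [0.0, 0.2, -0.5]
gripper_width: 0.0699
gripper_force: 0.0
```

Emit:
drive_effector(motion={"moves":[[0,0,-0.2,0,0,0],[0,0,-0.2,0,0,0],[0,0,-0.2,0,0,0],[0,0,-0.2,0,0,0],[0,0,-0.2,0,0,0]]})

```text
time_s: 36.28
tcp_pos: [0.4022, 0.3518, 0.2102]
eef_rot: [-179.6, 0.6, -94.5]
contact_force: [0.3, 0.4, -0.2]
gripper_width: 0.0698
gripper_force: 0.0
```

Emit:
drive_effector(motion={"moves":[[0.2667,0,0,0,0,0],[0.2667,0,0,0,0,0],[0.2667,0,0,0,0,0],[0.2667,0,0,0,0,0],[0.2667,0,0,0,0,0],[0.2667,0,0,0,0,0],[0.2667,0,0,0,0,0]]})

```text
time_s: 36.87
tcp_pos: [0.3839, 0.1485, 0.2037]
eef_rot: [-179.9, 0.1, -94.7]
contact_force: [0.5, -0.6, -0.0]
gripper_width: 0.0698
gripper_force: 0.0
```

```bash
python3 - <<'E'
from h import *
s=snap('side','s10'); c=snap('top','top10'); W=cloud(c); z=W[...,2]
m=np.zeros(z.shape,bool); m[170:350,30:170]=1
print(rect(m&(z>.072)&(z<.09),W))
m=np.zeros(z.shape,bool); m[195:335,60:142]=1
print('cartons',rect(m&(z>.025)&(z<.07)&(c['frame'].max(2)>90),W))
m=np.zeros(z.shape,bool); m[225:275,335:385]=1
print('handle',rect(m&(z>.11)&(z<.13),W))
o=np.zeros((420,790,3),np.uint8); o[:,:430]=c['frame'][:,:430,::-1]; o[:,430:]=s['frame'][:,120:480,::-1]; cv2.imwrite('pics/m10.png',o)
E
```

```text
[(1796, array([477.6, 373.3]), array([183. , 310.4]), np.float32(175.4), 0.0791)]
cartons [(701, array([548.8, 326.8]), array([57., 62.]), np.float32(175.5), 0.0644), (95, array([467. , 406.6]), array([16.2, 31.7]), np.float32(177.5), 0.0343)]
handle [(143, array([ 491.4, -194.7]), array([23.9, 24.8]), np.float32(93.8), 0.124)]
```

View pics/m10.png

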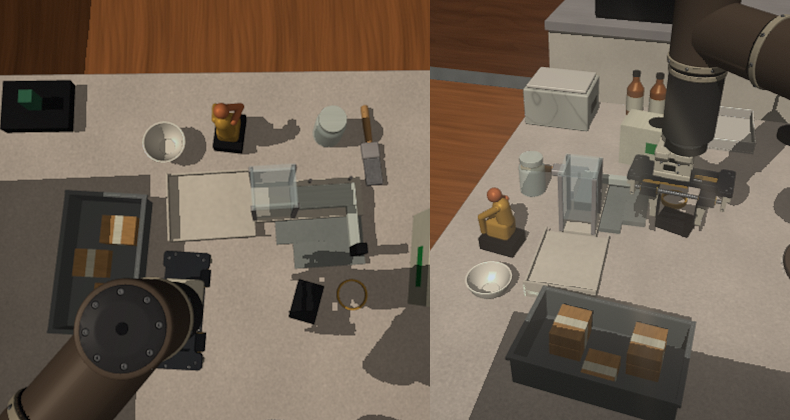

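All five cartons are in the tote (side crop: 573,330; 602,362; 646,350). The magazine and tray are empty, and the handle is back at its starting position. Settle, then hand in.

Emit:
drive_effector(motion={"moves":[[0,0,0,0,0,0],[0,0,0,0,0,0],[0,0,0,0,0,0],[0,0,0,0,0,0],[0,0,0,0,0,0],[0,0,0,0,0,0]]})

```text
time_s: 37.47
tcp_pos: [0.384, 0.15, 0.2026]
eef_rot: [180.0, -0.0, -94.6]
contact_force: [0.2, -0.5, -0.1]
gripper_width: 0.0698
gripper_force: 0.0
```

```bash
python3 -c "
from plant import r, monitor, capture, close_job
print(close_job())"
```

```text
the job is handed in; nothing more can be done
None
```

I handed the job in at about 37 s: the dispenser is empty after four full strokes, all five cartons are in the tote, the tote is flat and the slide is home; the hand-in call returned no verdict.

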